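# Nest the dish-rack halves

### The arm

A 7-joint arm with a two-finger parallel gripper is mounted at the origin on the work surface. World frame = base frame: x ahead of the robot, y to its left, z up, the work surface at z = 0. Lengths are in m, angles in degrees, forces in N, time in s.
With the tool pointing down it reaches from about 0.425 to 0.875 m from the base axis. Payload 4.7 kg.
Tool frame: the origin (TCP) lies at the centre of the arm's flange, where the gripper is bolted on; the fingertips stand 182 mm ahead of it and the grasp point (between the pads) lies 164 mm ahead of it; z points along the fingers, y is the line along which they close (so a half turn about z gives the same grasp; the last joint's range is limited). The gripper opens to 87 mm and grips with 3 to 60 N. Pads are 19 mm wide; open, the fingers measure 117 mm over their backs; the gripper's body (75 mm by 190 mm) begins 51 mm behind the grasp point.
Start: joints at [68.761, 18.392, -4.016, 83.108, 1.295, 78.541, -3.26], TCP at [0.244, -0.602, 0.405] pointing down, gripper open.
Joint ranges: [-163.93, 163.93], [-17.29, 119.83], [-79.2, 71.16], [3.27, 140.29], [-89.18, 269.18], [5.43, 117.66], [-154.24, 154.24]. Speed limits (degrees/s): [147.25, 147.25, 180, 180, 180, 180, 180].

### API

Orientations are given as [roll, pitch, yaw] about the fixed x, y, z axes, in that order (R = Rz(yaw) Ry(pitch) Rx(roll)).
In Python, from cell import env gives the robot as it stands. The module is installed in compiled form; this text tells all that it offers.
- The arm moves only by the tool step_arm, never from a script. Its argument "steps" is one flat list of numbers, 5 for each row, row after row: the opening, from 0 (shut) to 1 (fully open), then the shift along the tool's x, y, z in mm, then the turn about the tool's z in degrees. In form: [grip, dx, dy, dz, roll, grip, dx, dy, dz, roll, ...]. A call has 1 to 12 rows; each row shifts and turns the commanded pose from where the row before left it, along the tool's axes as they then stand; what a row does not reach is not made up. A row lasts 1/8 s, in which the tool goes at most 62.5 mm and 10.7 degrees, less where a joint would pass 70% of its speed; a pose out of reach is approached as far as the arm can. A call with a gripper value outside its range is refused whole. The fingers move at their own pace and stop on an object; "grip_force" is the grip in N (left out, the last holds). Time passes only in rows, so rows that do not move let the fingers close. It gives the time, the measured TCP pose, the force, the opening and the grip force at its end, in the units of the state.
- env.get_obs(): the state, without advancing time (a new reading comes with each control period).
- env.read_camera(name): name is "scene" or "top" or "wrist"; returns a dict with "image" (420x560x3 uint8, red, green, blue), "camera_matrix" (3x3 intrinsics, pixels), "R" (3x3) and "t" (3): a world point X has camera coordinates R X + t. Camera axes: x right, y down, z forward; pixel columns grow to the right and rows downward; lengths in m; the calibration is good to about 2 mm. A picture is of the moment at which its call begins. There is no depth.
- env.sign_off(): hands the job in; it is judged then, once.
The state is a dict: "time_s": time; "qpos": joint angles; "joint_velocities": joint speeds; "effort": joint torques, N m; "tool_pos": TCP position; "tool_rot": TCP orientation; "force": force on the tool from outside, world axes, zero at the start; "wrist_torque": the same for the moment, N m; "grip_width": finger opening in m; "grasp_force": force on a finger pad.
Only numpy, scipy, OpenCV 4.12 (cv2) and the standard library are available. Lean on these libraries where they do the work, as an engineer would, in place of code of your own. Each camera call takes 0.05 s, during which the arm holds its last target. There are 200 camera calls.

### The job

Put the dish rack away: pick up the red comb-shaped upper half by its white handle and lower it, teeth down, onto the red base on the worktop so that its four teeth slide into the four gaps between the base's fins, centred and fully down. Do not drop it in: let go only once the teeth are well between the fins. Leave the grey fine-toothed comb and the blue mug where they stand.

Things in the scene. Friction and masses are not known exactly. Their poses are not given: they have to be found in the camera images.
- rack: Red lower rack half, fixed. Base plate 170 (x) by 120 (y) by 8 mm with five upright fins 6 mm thick (x), 120 mm long (y), 55 mm high, at x = -64, -32, 0, 32, 64 mm (26 mm gaps); fin tops 63 mm above the worktop. Origin: centre of the underside, on the worktop; z up.
- redcomb_handle (a point): Red upper half, loose, under 0.4 kg, teeth down: centre of its white handle bar (20 x, 80 y, 20 mm high; posts at y = +-30). Four teeth, 6 mm thick, 90 long (y), 45 deep, at x = +-16, +-48 mm. Two rails along x, 140 long. Below this point: rail tops 30, rail undersides 38, tooth tips 83 mm. Nested, rails rest on the base's fins, this point 101 mm above the worktop. Either way round fits. z up.
- greycomb_handle (a point): Bystander: grey plastic comb from another rack, loose, the same height, rails and white handle as the red one but with seven teeth only 21 mm apart, which do not fit. This point is the centre of its handle bar, 83 mm above its tooth tips. Leave it alone.
- mug_center (a point): Bystander: blue ceramic mug, loose, 80 mm across and 90 mm high, with a handle on its +y side. This point is its centre, half-way up. Leave it alone.
Things that resemble listed ones, but are neither listed nor needed, are in the scene too. What is shaped like the part that bears redcomb_handle but yellow is not meant.

How it is judged (in metres and radians):
On the way:
1. the red comb, still in the gripper, has its teeth at least 10 mm down between the base's fins (x of redcomb_handle in the frame of rack between -0.014 and 0.014 m and y of redcomb_handle in the frame of rack between -0.022 and 0.022 m and angle between the x axis of redcomb_handle and the x axis of rack, either way round below 0.25 rad and z of redcomb_handle in the frame of rack below 0.136 m and contact force between the fingers and redcomb above 1 N), for 0.1 s.
At the end, for the whole second after the job is handed in: The red comb rests on the base with its teeth in the four gaps: handle centre within 14 mm across and 22 mm along the fins of the base's centre, less than 108 mm above the worktop (nested: 101 mm), turned less than 0.25 rad from the fins, tilted less than 0.12 rad, released and at rest (x of redcomb_handle in the frame of rack between -0.014 and 0.014 m and y of redcomb_handle in the frame of rack between -0.022 and 0.022 m and angle between the x axis of redcomb_handle and the x axis of rack, either way round below 0.25 rad and z of redcomb_handle in the frame of rack below 0.108 m and angle between redcomb_handle's own z axis and vertical below 0.12 rad and linear speed of redcomb below 0.02 m/s); the robot touches nothing.
It fails at once if the grey comb is moved more than 30 mm (distance of greycomb_handle from where it was at the start of the episode above 0.03 m).
It fails at once if the mug is moved more than 30 mm (distance of mug_center from where it was at the start of the episode above 0.03 m).
It also fails if it takes over 38 s, if anything falls off the work surface, if the arm or the gripper's body presses on something with over 40 N, if the wrist force passes 120 N, or if a joint passes its speed limit or range.

## Working session

There is one attempt and no reset: what is moved stays moved. The work goes in short steps, Python scripts to look and compute and a tool call to move; the robot and the scene stay as the last step left them, time stands still between calls to the robot, and variables do not carry over. Pictures are saved under pics/ and viewed, at most 10 in all, crops included, and the job is handed in when it is done.

Besides the shell and the picture viewer there is one more tool, called after "Call:" as a command line: name --argument value ..., lists and objects as JSON in quotes. step_arm: Moves the arm, as the interface text tells. Its arguments: {"type":"object","properties":{"steps":{"type":"array","items":{"type":"number"}},"grip_force":{"type":"number"}},"required":["steps"]}

```bash
mkdir -p pics; cat > h.py <<'E'
import cv2, numpy as np
from cell import env
def cam(n):
    c=env.read_camera(n); np.savez(f'{n}.npz',**{k:np.asarray(v) for k,v in c.items()}); return c
def load(n): return dict(np.load(f'{n}.npz'))
def ray(c,u,v,z):
    K,R,t=map(np.asarray,(c['camera_matrix'],c['R'],c['t'])); o=-R.T@t; d=R.T@np.linalg.solve(K,[u,v,1]); return o+d*(z-o[2])/d[2]
def proj(c,X):
    p=c['camera_matrix']@(c['R']@np.asarray(X)+c['t']); return p[:2]/p[2]
E
python3 - <<'E'
from h import *
for n in('scene','top'):
    c=cam(n); cv2.imwrite(f'pics/{n}0.png',c['image'][...,::-1]); print(n,-c['R'].T@c['t'])
o=env.get_obs(); print(o['time_s'],o['tool_pos'],o['tool_rot'],o['grip_width'])
E
```

```text
scene [0.99111936 0.56331558 0.82834436]
top [ 0.37345214 -0.02551457  0.84870177]
0.1 [ 0.24391733 -0.60230151  0.4037581 ] [-1.79900427e+02  4.29691916e-03  2.20505994e+01] 0.08685367313235164
```

View pics/scene0.png

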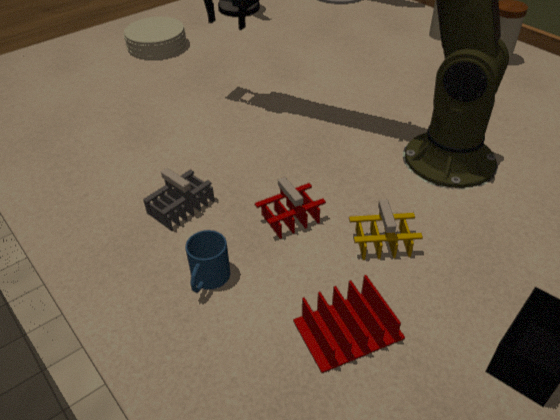

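View pics/top0.png

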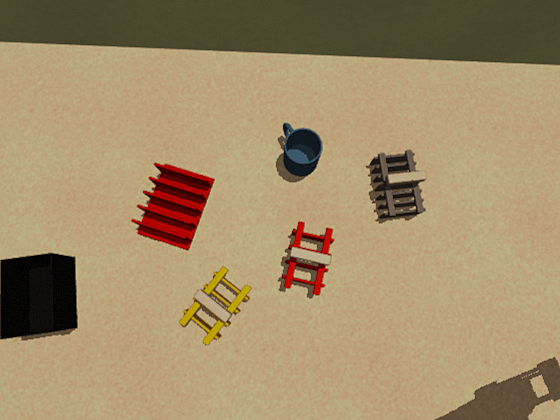

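In the top view, the possible targets are the red comb (handle at 310,257), the yellow comb (214,304) and the grey comb (405,179). The red finned base is at (175,205) and the mug at (302,150). I choose the red comb with the white handle at (310,257), and check it in a close crop along with the measurements.

```bash
python3 - <<'E'
from h import *
c=load('top'); im=c['image']; h=cv2.cvtColor(im,cv2.COLOR_RGB2HSV)
H,S,V=[h[...,i].astype(int) for i in range(3)]
red=(((H<6)|(H>174))&(S>180)&(V>60)).astype(np.uint8)
n,l,st,ce=cv2.connectedComponentsWithStats(red)
for i in range(1,n):
    if st[i,4]>60: print(i,st[i],ce[i])
print(h[257,310],h[257,270],h[304,214])
for (x,y) in((310,257),):
    m=np.zeros_like(red); sub=(S<75)&(V>110); m[y-22:y+22,x-28:x+28]=sub[y-22:y+22,x-28:x+28]
    n,l,st,ce=cv2.connectedComponentsWithStats(m); i=l[y,x]; r=cv2.minAreaRect(np.argwhere(l==i)[:,::-1].astype(np.float32)); b=cv2.boxPoints(r)
    w=np.array([ray(c,*p,.093) for p in b]); print(st[i],r,'\n',w.round(4),w.mean(0)); d=[w[1]-w[0],w[2]-w[1]]
    for q in d: print(np.linalg.norm(q),np.degrees(np.arctan2(q[1],q[0])))
a=cv2.resize(im[210:310,260:360],(400,400),interpolation=2); b=cv2.resize(im[150:260,120:230],(400,400),interpolation=2)
cv2.imwrite('pics/crop.png',np.hstack([a,b])[...,::-1])
E
```

```text
1 [149 163  65  37 885] [183.91638418 180.53672316]
3 [ 132  185   74   65 2590] [170.36949807 216.90579151]
4 [289 222  45  33 458] [312.1768559  238.20524017]
6 [282 257  46  38 580] [304.20517241 275.09655172]
[ 21  65 188] [ 20  88 188] [ 20  72 189]
[291 248  40  16 314] ((310.2254943847656, 255.31924438476562), (38.82380294799805, 8.245189666748047), 13.13402271270752) 
 [[ 0.4457 -0.0542  0.093 ]
 [ 0.4615 -0.0574  0.093 ]
 [ 0.4473 -0.1315  0.093 ]
 [ 0.4316 -0.1281  0.093 ]] [ 0.44652329 -0.09279969  0.093     ]
0.01612818831904289 -11.21474718776408
0.07549397128944489 -100.81045371458967
```

View pics/crop.png

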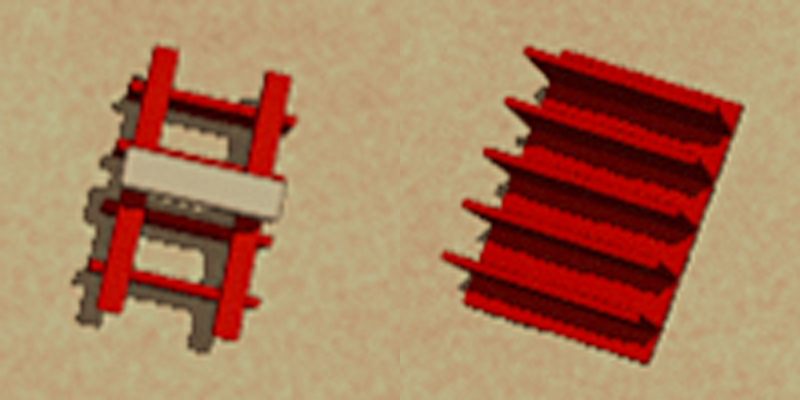

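The left crop shows the red comb: white handle, four teeth and two rails. The right crop shows the base with its five fins, plate corners near (742,105) and (650,362), and the fin tops' left ends at (527,48) to (443,255).

```bash
python3 - <<'E'
from h import *
c=load('top'); f=lambda u,v,z: ray(c,120+(u-400)*.275,150+v*.275,z)
A,B=f(742,105,.008),f(650,362,.008); C,D=f(527,50,.063),f(443,256,.063)
print(A,B,C,D,np.linalg.norm(A-B),np.linalg.norm(C-D))
for p,q in((A,B),(C,D)): print(np.degrees(np.arctan2(*(p-q)[1::-1])))
m=((A+B)/2+(C+D)/2)/2; print('rack',m, np.linalg.norm(((A+B)/2-(C+D)/2)[:2]),np.degrees(np.arctan2(*((C+D)/2-(A+B)/2)[1::-1])))
E
```

```text
[0.61766171 0.1201893  0.008     ] [0.45628421 0.16329571 0.008     ] [0.62964864 0.23833493 0.063     ] [0.50588946 0.27301721 0.063     ] 0.16703550931194364 0.12852701571710615
-14.955416993438426
-15.655000013966047
rack [0.552371   0.19870929 0.0355    ] 0.11802227476591208 74.87447565188212
```

Call:
step_arm --steps '[1,31.5,-33,0,0,1,31.5,-33,0,0,1,31.5,-33,0,0,1,31.5,-33,0,0,1,31.5,-33,0,0,1,31.5,-33,0,0,1,31.5,-33,0,0,1,31.5,-33,0,0,1,31.5,-33,0,0,1,31.5,-33,0,0,1,31.5,-33,0,0,1,31.5,-33,0,0]'

```text
time_s: 1.6
tool_pos: [0.4458, -0.0921, 0.4045]
tool_rot: [180.0, 0.0, 22.0]
force: [-0.0, -0.5, 0.3]
grip_width: 0.0869
grasp_force: 0.0
```

Call:
step_arm --steps '[1,0,0,7,-9.4,1,0,0,7,-9.4,1,0,0,7,-9.4,1,0,0,7,-9.4,1,0,0,7,-9.4,1,0,0,7,-9.4,1,0,0,0,0,1,0,0,0,0]'

```text
time_s: 2.6
tool_pos: [0.4457, -0.0935, 0.3628]
tool_rot: [180.0, 0.0, 78.3]
force: [-0.7, 0.4, -0.1]
grip_width: 0.087
grasp_force: 0.0
```

```bash
python3 - <<'E'
from h import *
c=cam('wrist'); o=env.get_obs(); print(o['time_s'],o['tool_pos'],o['tool_rot'],o['qpos'])
im=c['image'].copy()
for p in ((.4465,-.0928,.093),): print(proj(c,p))
cv2.imwrite('pics/w1.png',im[...,::-1])
E
```

```text
2.65 [ 0.44574556 -0.09354864  0.36298801] [1.79978514e+02 5.44766506e-03 7.83217002e+01] [ 39.55514501  -3.12783184 -29.80029535 111.765179    -1.63757094
  70.93562703  -1.35219183]
[279.86941614 211.30787443]
```

View pics/w1.png

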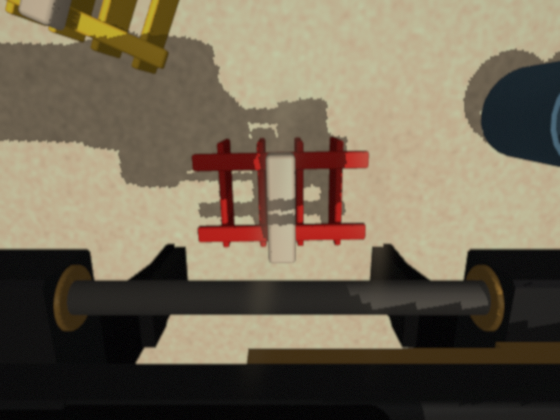

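The red comb's handle is at (282,208), within 2 px of where I predicted, and the rails are level to about 1°. The fingers straddle it, so I'll descend and grip.

Call:
step_arm --steps '[1,0,0,30,0,1,0,0,30,0,1,0,0,30,0,1,0,0,16,0,1,0,0,10,0,1,0,0,0,0,0,0,0,0,0,0,0,0,0,0,0,0,0,0,0,0,0,0,0,0,0,0,0,0,0,0,0,0,0,0]' --grip_force 30

```text
time_s: 4.15
tool_pos: [0.4457, -0.0935, 0.2467]
tool_rot: [-180.0, 0.0, 78.4]
force: [-0.5, 0.3, 0.8]
grip_width: 0.035
grasp_force: 0.0
```

Call:
step_arm --steps '[0,0,0,0,0,0,0,0,-10,0,0,0,0,-20,0,0,0,0,-30,0,0,0,0,-30,0,0,0,0,-20,0,0,0,0,0,0]'

```text
time_s: 5.03
tool_pos: [0.4461, -0.0935, 0.3584]
tool_rot: [179.8, 0.0, 78.4]
force: [-0.1, 0.5, -2.3]
grip_width: 0.0199
grasp_force: 30.0
```

Call:
step_arm --steps '[0,20,3,0,0,0,35,5,0,0,0,45,7,0,0,0,45,7,0,0,0,45,7,0,0,0,45,7,0,0,0,37,5,0,0,0,25,3,0,0,0,10,1,0,0,0,0,0,0,3.4,0,0,0,0,0,0,0,0,0,0]'

```text
time_s: 6.52
tool_pos: [0.5512, 0.1973, 0.3564]
tool_rot: [-180.0, 0.1, 75.0]
force: [-0.9, 0.5, -2.3]
grip_width: 0.0201
grasp_force: 30.0
```

```bash
python3 - <<'E'
from h import *
o=env.get_obs(); print(o['time_s'],o['tool_pos'],o['tool_rot'],o['grip_width'])
c=cam('wrist'); cv2.imwrite('pics/w2.png',c['image'][...,::-1])
s=cam('scene'); cv2.imwrite('pics/s2.png',cv2.resize(s['image'][170:380,240:520],(800,600),interpolation=2)[...,::-1])
print(-c['R'].T@c['t'])
E
```

```text
6.525 [0.55120154 0.19734264 0.35638255] [-1.79984136e+02  5.69848379e-02  7.50360009e+01] 0.020051435134318417
[0.5693153  0.26618618 0.33612165]
```

View pics/w2.png

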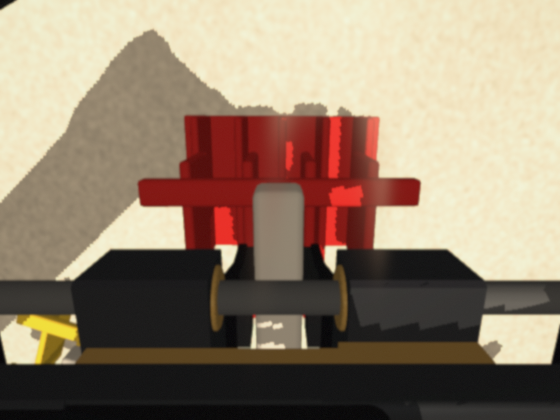

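View pics/s2.png

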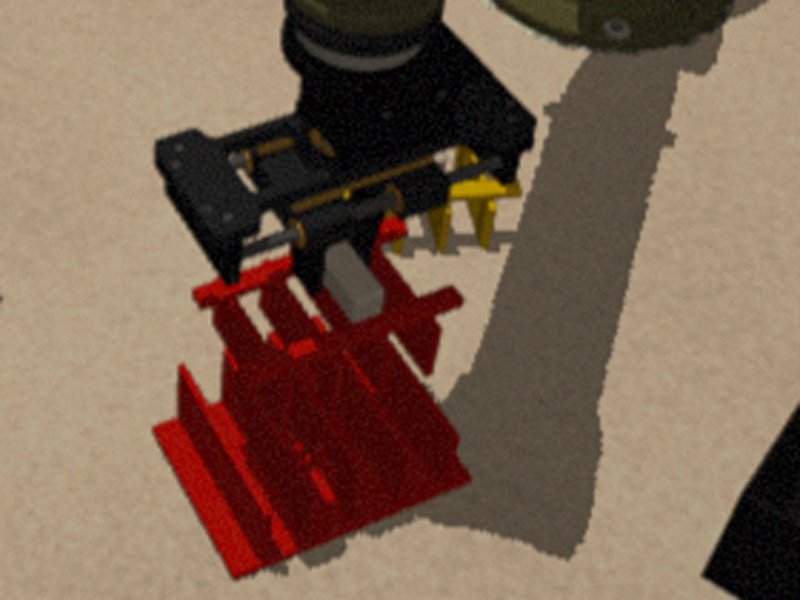

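In the wrist view the plate's far edge runs (185,117) to (379,117), and the held comb's front rail runs (139..420, 180). The scene view shows the comb level in the gripper above the base. I'll compare the two laterally by casting rays.

```bash
python3 - <<'E'
from h import *
c=load('wrist'); im=c['image']; h=cv2.cvtColor(im,cv2.COLOR_RGB2HSV).astype(int)
red=((h[...,0]<8)|(h[...,0]>172))&(h[...,1]>150)&(h[...,2]>50)
ends=lambda r:(np.flatnonzero(red[r]).min(),np.flatnonzero(red[r]).max()+1)
for r in (118,122,150,190): print(r,ends(r))
a=np.radians(-15); ex=np.array([np.cos(a),np.sin(a)]); ey=np.array([-ex[1],ex[0]])
tcp=env.get_obs()['tool_pos'][:2]
def lo(u,v,z): d=ray(c,u,v,z)[:2]-tcp; return (np.array([d@ex,d@ey])*1000).round(1)
print('plate far corners',lo(185,116.5,.008),lo(379.5,116.5,.008))
zr=.3564-.164-.030
print('rail far-top edge ends',lo(139,180,zr),lo(420,180,zr)); print('rail bot',lo(140,204,zr-.008),lo(419,206,zr-.008))
print('handle far top',lo(258,184,zr+.04),lo(300,184,zr+.04))
E
```

```text
118 (np.int64(185), np.int64(354))
122 (np.int64(185), np.int64(378))
150 (np.int64(187), np.int64(376))
190 (np.int64(139), np.int64(419))
plate far corners [-81.  63.] [86.6 63.1]
rail far-top edge ends [-66.9  37.3] [67.2 37.4]
rail bot [-70.7  23.3] [71.2 22.4]
handle far top [-7.9 43.6] [ 7.6 43.6]
```

The base centre is about +2.6 mm along tool y from the comb, and the y offset matches. I'll correct that and lower, checking force partway.

Call:
step_arm --steps '[0,0,2.6,10,0,0,0,0,15,0,0,0,0,12,0,0,0,0,7,0,0,0,0,6,0,0,0,0,6,0,0,0,0,6,0,0,0,0,0,0]'

```text
time_s: 7.62
tool_pos: [0.5536, 0.1975, 0.2943]
tool_rot: [-180.0, 0.0, 75.0]
force: [-0.0, 0.2, -1.8]
grip_width: 0.0193
grasp_force: 30.0
```

Call:
step_arm --steps '[0,0,0,6,0,0,0,0,6,0,0,0,0,6,0,0,0,0,4,0,0,0,0,3,0,0,0,0,2,0,0,0,0,1,0,0,0,0,0,0,0,0,0,0,0]'

```text
time_s: 8.75
tool_pos: [0.5538, 0.1976, 0.2683]
tool_rot: [180.0, 0.0, 75.0]
force: [-2.9, -1.6, 7.6]
grip_width: 0.0197
grasp_force: 30.0
```

Call:
step_arm --steps '[0.3,0,0,0,0,0.6,0,0,0,0,0.6,0,0,0,0,0.6,0,0,0,0,0.6,0,0,0,0,0.6,0,0,-10,0,0.6,0,0,-30,0,0.6,0,0,-40,0,0.6,0,0,-40,0,0.6,0,0,0,0]'

```text
time_s: 10.0
tool_pos: [0.5545, 0.1985, 0.3912]
tool_rot: [179.6, -0.2, 75.1]
force: [-0.7, 0.1, 0.2]
grip_width: 0.0526
grasp_force: 0.0
```

```bash
python3 - <<'E'
from h import *
o=env.get_obs(); print(o['time_s'],o['tool_pos'],o['grip_width'])
c=cam('wrist'); s=cam('scene')
cv2.imwrite('pics/end.png',np.hstack([cv2.resize(c['image'],(400,300)),cv2.resize(s['image'][170:380,240:520],(400,300),interpolation=2)])[...,::-1])
E
```

```text
10.0 [0.554479   0.19854757 0.39118805] 0.052602571706347453
```

View pics/end.png

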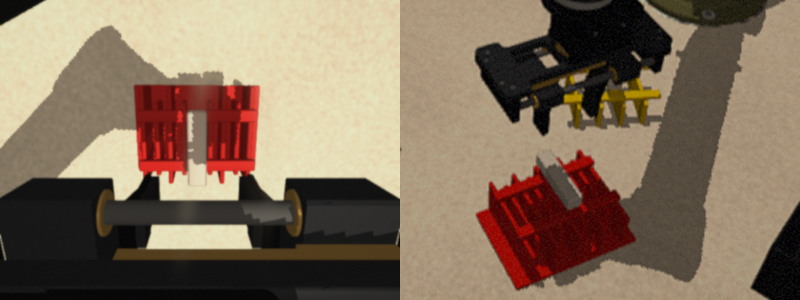

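The comb is nested and centred: in the left panel its handle is at (197,147) over a plate spanning 135 to 260. The rails sit on the fins and the gripper is clear.

```bash
python3 -c "
from cell import env
print(env.sign_off())"
```

```text
the job is handed in; nothing more can be done
None
```

The red comb is nested in the red base with its teeth in the four gaps, released at about 10 s and handed in; the arm never went near the grey comb or the mug, and no verdict came back at hand-in.

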